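Slide a flat shim over the edge of its rest and put it in the parts tray

ROBOT

A 6-joint arm with a two-finger parallel gripper is mounted at the origin on a cart in front of the work surface, level with it; the furniture and walls round the work are solid. World frame = base frame: x ahead of the robot, y to its left, z up, the work surface at z = 0. Lengths are in mm, angles in degrees, forces in N, time in s.
With the tool pointing down it reaches from about 350 to 850 mm from the base axis. Payload 8.1 kg.
Tool frame: the origin (TCP) lies between the finger pads; the fingertips stand 17 mm ahead of it and the grasp point (between the pads) lies 2 mm behind it; z points along the fingers, y is the line along which they close (so a half turn about z gives the same grasp; the last joint's range is limited). The gripper opens to 85 mm and grips with 20 to 120 N. Pads are 22 mm wide; open, the fingers measure 114 mm over their backs; the gripper's body (76 mm by 85 mm) begins 54 mm behind the grasp point. The pads swing forward as they close: fully open they stand 13 mm farther back than shut.
Start: joints at [59.794, 7.471, 85.268, -0, 87.261, -4.893], TCP at [256.52, 542.404, 225.292] pointing down, gripper open.
Joint ranges: [-169.43, 169.43], [-51.17, 129.36], [1.28, 143.12], [-76.62, 256.62], [0, 156.53], [-152.29, 152.29]. Speed limits (degrees/s): [136.94, 136.94, 159.86, 180, 180, 180].

INTERFACE

Orientations are given as [roll, pitch, yaw] about the fixed x, y, z axes, in that order (R = Rz(yaw) Ry(pitch) Rx(roll)).
In Python, from bench import sense, snapshot, hand_in, trace, place_of gives the robot as it stands.
- The arm moves only by the shell command python3 -m handwheel 'ROWS' [FORCE]. ROWS is JSON, a list of rows, each a list of 7 numbers: the opening, from -1 (shut) to 1 (fully open), then the shift along the tool's x, y, z in cm, then the turn, a rotation vector about the tool's x, y, z in rad. A call has 1 to 12 rows; each row shifts and turns the commanded pose from where the row before left it, along the tool's axes as they then stand; what a row does not reach is not made up. A row lasts 1/12 s, in which the tool goes at most 41.7 mm and 7.16 degrees, less where a joint would pass 70% of its speed; a pose out of reach is approached as far as the arm can. A call with a gripper value outside its range is refused whole. The fingers move at their own pace and stop on an object; FORCE is the grip in N (left out, the last holds). Time passes only in rows, so rows that do not move let the fingers close. It gives the time, the measured TCP pose, the force, the opening and the grip force at its end, in the units of the state.
- sense(): the state, without advancing time (a new reading comes with each control period).
- snapshot(name): name is "scene" or "top" or "wrist"; returns a dict with "image" (400x640x3 uint8, red, green, blue), "intrinsics" (3x3 intrinsics, pixels), "R" (3x3) and "t" (3): a world point X has camera coordinates R X + t. Camera axes: x right, y down, z forward; pixel columns grow to the right and rows downward; lengths in mm; the calibration is good to about 2 mm. The wrist camera is an equidistant fisheye: a pixel r from the principal point sees the ray r / f radians off the axis. A picture is of the moment at which its call begins. There is no depth.
- hand_in(): hands the job in; it is judged then, once.
Trained networks look in a picture, given as the dict that the camera call returned (one of the last four; its "shot" number tells which), for a name from the list of things; names that differ only in an ending like _2 or _b are one class to them, and where a whole thing is asked for, a point or a joint stands for the part that bears it (a point fixed in the world has none). Each returns a list of dicts, best first, with "conf" (0 to 1); they miss things now and then, are a little off and sometimes report something else, mostly with a low value. They report only what shows in the picture. A call takes as long as a camera call.
- trace(picture, query): "pixels" (400x640 bool, what is visible of it).
- place_of(picture, query): "location" ([x, y, z] in mm, in world coordinates, good to about 4 mm: a listed point, or the origin of a listed thing).
The state is a dict: "time": time; "joint_pos": joint angles; "qd": joint speeds; "joint_efforts": joint torques, N m; "tool_pos": TCP position; "tcp_rot": TCP orientation; "ft_force": force on the tool from outside, world axes, zero at the start; "wrist_torque": the same for the moment, N m; "finger_gap": finger opening in mm; "grip_force": force on a finger pad.
Only numpy, scipy, OpenCV 4.12 (cv2) and the standard library are available. Lean on these libraries where they do the work, as an engineer would, in place of code of your own. Each camera call takes 0.05 s, during which the arm holds its last target. There are 200 camera calls.

TASK

The steel shim lies flush in the channel on top of the blue shim rest, where it cannot be gripped. Pressing lightly on it (10 N is enough; never go over 15 N), slide it out of the channel's open end until a good third of it overhangs without tipping off, then take hold of the overhanging end, lift the shim off and lay it flat on the floor of the clear parts tray, without dropping it, and let go. Leave everything else as it stands.

Things in the scene. Friction and masses are not known exactly. Their poses are not given: they have to be found in the camera images.
- shim: flat bright metal shim plate, 50 (x) x 110 (y) x 6 mm, 0.2 to 0.35 kg, with two dark bolt holes near its ends (too small for a finger); origin at the centre of its underside, y along its length (its +y end leads out of the rest), z up. It lies in the channel of shim_rest with its tail near the end stop; its top is level with the brass rails
- shim_nose (a point): middle of the lower edge of the shim's leading end, 55 mm from the shim's origin towards its +y
- shim_rest: blue riser block fixed to the bench with a sprung steel top leaf; 88 (x) x 150 (y) x 72 mm to the leaf's top; origin at the centre of its underside, z up. On the leaf, two brass side rails 6 mm wide and a brass stop (10 mm long, at the -y end), all 6 mm high, form a channel 62 mm wide and 140 mm long, open at the +y end
- rest_edge (a point): middle of the leaf's edge at the channel's open end, on the channel floor (block's y = +75 mm, z = 72 mm); its +y points outward. The leaf is level when not pressed; it hinges on a spring about an x axis just inside this edge: pressed near the stop it sinks some millimetres and more, but it gets stiffer and stiffer towards the open end
- parts_tray: clear plastic tray with an open top, fixed to the bench, 240 (x) x 170 (y) x 22 mm high, walls 3 mm, floor 2 mm thick; origin at the centre of its underside, z up
- filter_box: dark blue carton, 62 x 118 x 82 mm, stands behind the work; a bystander, origin at the centre of its underside
- sealant_bottle: white sealant bottle with a blue label and nozzle, 43 mm wide, 142 mm tall; a bystander, origin at the centre of its underside
- pickup_magnet: round white pick-up magnet with an upright pin, 44 mm wide, 65 mm tall; a bystander, origin at the centre of its underside
- tappet_0: grey bucket tappet, 29 mm wide, 22 mm tall; a bystander, origin at the centre of its underside
- tappet_1: another grey bucket tappet, 29 mm wide, 22 mm tall; a bystander, origin at the centre of its underside
- bearing: ball bearing lying flat, 52 mm wide, 15 mm tall; a bystander, origin at the centre of its underside

How it is judged (in metres and radians):
On the way, in this order (a step that is already met when the one before it is completed fails the run):
1. the shim overhangs the open end of its rest by 30 to 52 mm, still lying flat on it (y of shim_nose in the frame of rest_edge between 0.03 and 0.052 m and z of shim in the frame of rest_edge below 0.004 m and angle between shim's own z axis and vertical below 0.09 rad), for 0.3 s.
2. the shim is held between the fingers, lifted 20 mm or more off its rest (contact force between the fingers and shim above 1 N and contact force between shim and shim_rest below 0.05 N and z of shim in the frame of rest_edge above 0.02 m), for 0.1 s.
At the end, for the whole second after the job is handed in: the shim lies flat (within 0.06 rad, underside less than 6 mm above the tray's underside) and at rest inside the parts tray, and nothing touches it but the tray (z of shim in the frame of parts_tray between -0.002 and 0.006 m and angle between shim's own z axis and vertical below 0.06 rad and x of shim in the frame of parts_tray between -0.1 and 0.1 m and y of shim in the frame of parts_tray between -0.065 and 0.065 m and linear speed of shim below 0.02 m/s).
It fails at once if the shim is pressed on its rest with more than 20 N (contact force between shim and shim_rest above 20 N).
It fails at once if the fingers press on the rest itself with more than 25 N (contact force between the fingers and shim_rest above 25 N).
It fails at once if the shim falls (more than about 20 mm) (contact force between the fingers and shim below 0.02 N and linear speed of shim above 0.65 m/s).
It fails at once if another thing on the bench is moved by more than 15 mm (distance of any of filter_box, sealant_bottle, pickup_magnet, tappet_0, tappet_1, bearing from where it was at the start of the episode above 0.015 m).
It also fails if it takes over 67 s, if anything falls off the work surface, if the arm or the gripper's body presses on something with over 40 N, if the wrist force passes 120 N, or if a joint passes its speed limit or range.

## Working session

There is one attempt and no reset: what is moved stays moved. The work goes in short steps, Python scripts to look and compute and a shell command to move; the robot and the scene stay as the last step left them, time stands still between calls to the robot, and variables do not carry over. Pictures are saved under pics/ and viewed, at most 14 in all, crops included, and the job is handed in when it is done.

```bash
mkdir -p pics; python3 - <<'E'
from bench import *
import cv2
s=sense();print({k:s[k] for k in s})
for n in("scene","top"):
    p=snapshot(n);cv2.imwrite(f"pics/{n}0.png",p["image"][:,:,::-1])
    for q in("shim","shim_nose","shim_rest","rest_edge","parts_tray","filter_box","sealant_bottle","pickup_magnet","tappet_0","bearing"):
        try:print(n,q,[(round(d["conf"],2),[round(float(v)) for v in d["location"]]) for d in place_of(p,q)[:2]])
        except Exception as e:print(n,q,e)
E
```

```text
{'time': 0.0, 'joint_pos': array([ 5.97945441e+01,  7.51359184e+00,  8.53301889e+01, -8.27529923e-04,
        8.72624271e+01, -4.89292899e+00]), 'qd': array([-0.02558249,  0.03193501,  0.06527565, -0.04550634, -0.01611274,
       -0.09345627]), 'joint_efforts': array([ 6.74946314e-04, -5.69390774e+01, -5.00562286e+01, -1.03820410e-04,
        1.42108114e-02,  9.58626373e-06]), 'tool_pos': array([256.22849873, 541.90617221, 224.25154315]), 'tcp_rot': array([-1.79894109e+02, -8.23538015e-03,  1.54687506e+02]), 'ft_force': array([ 0.8009439 , -0.5419536 , -0.08788718]), 'wrist_torque': array([ 0.01140916, -0.02616184, -0.00706031]), 'grip_force': 0.0, 'finger_gap': 85.4580931704989}
scene shim [(0.62, [590, -62, 76])]
scene shim_nose [(0.79, [601, -5, 75])]
scene shim_rest []
scene rest_edge [(0.9, [607, 14, 70])]
scene parts_tray [(0.82, [582, 220, -1])]
scene filter_box [(0.87, [716, 16, -1])]
scene sealant_bottle [(0.64, [785, 117, 1])]
scene pickup_magnet [(0.79, [458, 68, 3])]
scene tappet_0 [(0.72, [583, -306, 1])]
scene bearing [(0.87, [558, -370, 2]), (0.35, [595, -57, -1])]
top shim [(0.58, [592, -66, 75])]
top shim_nose [(0.62, [606, -7, 74])]
top shim_rest [(0.74, [594, -54, 1])]
top rest_edge [(0.84, [611, 16, 72])]
top parts_tray [(0.8, [579, 221, -1])]
top filter_box [(0.68, [718, 12, 0])]
top sealant_bottle [(0.57, [787, 114, -1])]
top pickup_magnet [(0.81, [458, 65, -1]), (0.59, [518, -271, -2])]
top tappet_0 [(0.58, [517, -274, 0]), (0.55, [582, -310, -5])]
top bearing [(0.71, [558, -375, 0])]
```

View pics/top0.png

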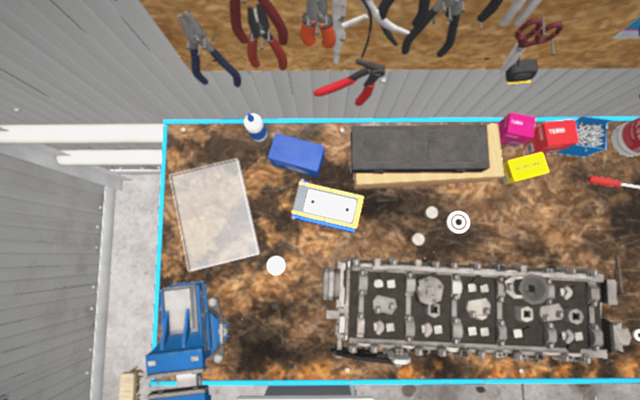

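View pics/scene0.png

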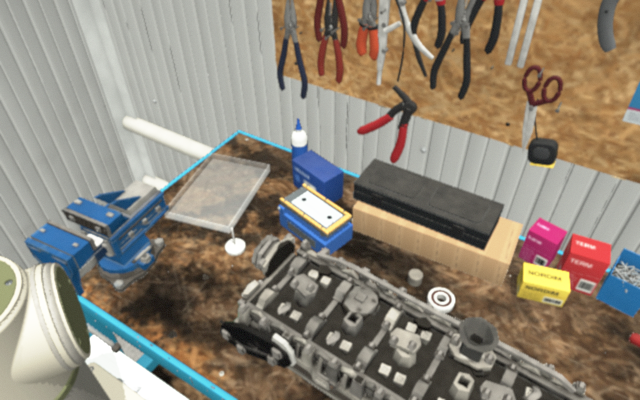

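Top view: tray centre (215,213), rest (328,205) with its open end to the left (+y), magnet (276,265), tappets and bearing to the right. Scene view agrees: shim in the rest at (315,207). I still need the yaw and where the arm stands relative to the vise.

```bash
cat > h.py <<'E'
from bench import *
import numpy as np,cv2
from scipy.spatial.transform import Rotation as Ro
def proj(p,X):
    c=p["R"]@np.array(X,float)+p["t"];k=p["intrinsics"]
    return (k@(c/c[2]))[:2]
def ray(p,uv,fish=False):
    k=p["intrinsics"];x=np.array([(uv[0]-k[0,2])/k[0,0],(uv[1]-k[1,2])/k[1,1]])
    if fish:
        th=np.hypot(*x);d=np.array([*(x/max(th,1e-9)*np.sin(th)),np.cos(th)])
    else:d=np.array([*x,1.])
    R=np.array(p["R"]);return -R.T@p["t"],R.T@d
def atz(p,uv,z,fish=False):
    o,d=ray(p,uv,fish);return o+d*(z-o[2])/d[2]
def move(target,yaw=None):
    """total tool-frame shift (cm) and turn about tool z (rad) from the present pose"""
    s=sense();R=Ro.from_euler('xyz',s["tcp_rot"],degrees=True)
    return (R.inv().apply(np.array(target)-s["tool_pos"])/10).round(2)
E
python3 - <<'E'
from h import *
s=sense()
p=snapshot("top");print("cam",-p["R"].T@p["t"],proj(p,s["tool_pos"]),proj(p,(0,0,0)))
for q in("shim","shim_rest","parts_tray"):
    d=trace(p,q)
    if d:
        m=d[0]["pixels"].astype(np.uint8);c=max(cv2.findContours(m,0,1)[0],key=cv2.contourArea)
        z={"shim":78,"shim_rest":78,"parts_tray":22}[q]
        print(q,d[0]["conf"],m.sum(),np.round([atz(p,u,z) for u in cv2.boxPoints(cv2.minAreaRect(c))]))
for u in((148,355),(205,285),(228,330),(345,265),(610,265)):print(u,np.round(atz(p,u,0)),np.round(atz(p,u,120)))
w=snapshot("wrist");cv2.imwrite("pics/w0.png",w["image"][:,:,::-1]);print(w["intrinsics"])
E
```

```text
cam [477.95390453 -47.38136947 946.03022891] [ -9.02021372 383.34248136] [303.75294232 468.9839273 ]
shim 0.85 1064 [[ 578.   -1.   78.]
 [ 627.  -13.   78.]
 [ 600. -121.   78.]
 [ 551. -108.   78.]]
shim_rest 0.8 1380 [[ 560.   30.   78.]
 [ 648.   11.   78.]
 [ 614. -137.   78.]
 [ 526. -116.   78.]]
parts_tray 0.75 7088 [[676. 335.  22.]
 [714. 162.  22.]
 [478. 105.  22.]
 [442. 273.  22.]]
(148, 355) [249. 365.   0.] [278. 313. 120.]
(205, 285) [409. 237.   0.] [418. 201. 120.]
(228, 330) [304. 179.   0.] [326. 150. 120.]
(345, 265) [454. -99.   0.] [457. -93. 120.]
(610, 265) [ 451. -738.    0.] [ 454. -650.  120.]
[[309.70691629   0.         321.37276836]
 [  0.         309.70691629 204.14279163]
 [  0.           0.           1.        ]]
```

View pics/w0.png

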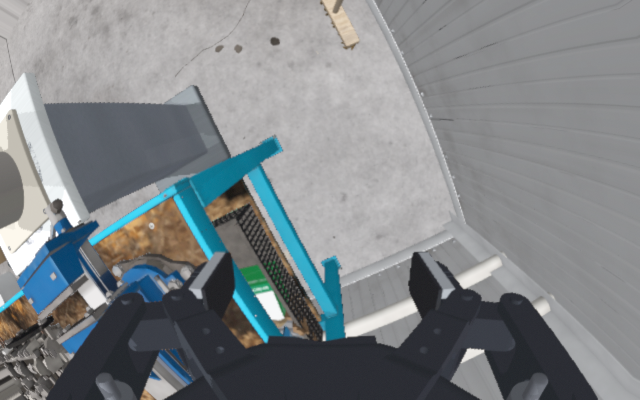

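Wrist view: the gripper hangs off the bench's left end, with the vise at (80,270). Shim centre is about (589,-61,78), yaw about -14°. The rest edge is about (609,15) and the tray centre (578,219), yaw about +12°. I'll go up and over, ahead of the vise, with the fingers shut.

```bash
python3 -m handwheel '[[-1,0,0,-4,0,0,0],[-1,0,0,-4,0,0,0],[-1,-3.7,-0.9,0,0,0,0],[-1,-3.7,-0.9,0,0,0,0],[-1,-3.7,-0.9,0,0,0,0],[-1,-3.7,-0.9,0,0,0,0],[-1,-3.7,-0.9,0,0,0,0],[-1,-3.7,-0.9,0,0,0,0],[-1,-3.7,-0.9,0,0,0,0],[-1,-3.7,-0.9,0,0,0,0],[-1,-3.7,-0.9,0,0,0,0],[-1,-3.7,-0.9,0,0,0,0]]' 60
python3 -m handwheel '[[-1,0,0,0,0,0,0.12],[-1,0,0,0,0,0,0.12],[-1,0,0,0,0,0,0.12],[-1,0,0,0,0,0,0.12],[-1,0,0,0,0,0,0.12],[-1,0,0,0,0,0,0.12],[-1,0,0,0,0,0,0.12],[-1,0,0,0,0,0,0.12],[-1,0,0,0,0,0,0.12],[-1,0,0,0,0,0,0.12],[-1,0,0,0,0,0,0.12],[-1,0,0,0,0,0,0.054]]'
python3 -c "
from h import *
s=sense();print(s['tool_pos'],s['tcp_rot'],s['finger_gap'],move((585,-110,250)))"
```

```text
time: 2.35
tool_pos: [553.8, 301.4, 305.4]
tcp_rot: [180.0, 0.0, 154.7]
ft_force: [-0.5, 0.2, 0.8]
finger_gap: -0.3
grip_force: 0.0
time: 3.35
tool_pos: [552.5, 302.8, 305.2]
tcp_rot: [-180.0, 0.0, 75.6]
ft_force: [-0.7, -0.5, -0.2]
finger_gap: -0.4
grip_force: 0.0
[552.50589973 302.82408523 305.23501654] [-1.79994407e+02  4.78615012e-03  7.55625910e+01] -0.4294927327358798 [-39.17  13.44   5.53]
```

```bash
python3 -m handwheel '[[-1,-3.3,1.1,0.5,0,0,0],[-1,-3.3,1.1,0.5,0,0,0],[-1,-3.3,1.1,0.5,0,0,0],[-1,-3.3,1.1,0.5,0,0,0],[-1,-3.3,1.1,0.5,0,0,0],[-1,-3.3,1.1,0.5,0,0,0],[-1,-3.3,1.1,0.5,0,0,0],[-1,-3.3,1.1,0.5,0,0,0],[-1,-3.3,1.1,0.5,0,0,0],[-1,-3.3,1.1,0.5,0,0,0],[-1,0,0,0,0,0,0],[-1,0,0,0,0,0,0]]'
cat > look.py <<'E'
from h import *
import sys
w=snapshot("wrist");cv2.imwrite(f"pics/{sys.argv[1]}.png",w["image"][:,:,::-1])
print("cam",(-w["R"].T@w["t"]).round(),"tcp",sense()["tool_pos"].round(1),sense()["tcp_rot"].round(1))
for q in("shim","shim_nose","shim_rest","rest_edge","parts_tray","filter_box"):
    print(q,[(round(d["conf"],2),np.round(d["location"],1)) for d in place_of(w,q)[:1]])
    if q in("shim","shim_rest","filter_box"):
        d=trace(w,q)
        if d:
            m=d[0]["pixels"].astype(np.uint8)
            c=max(cv2.findContours(m,0,1)[0],key=cv2.contourArea)[:,0]
            P=np.array([atz(w,u,82 if q=="filter_box" else 78,True)[:2] for u in c],np.float32)
            r=cv2.minAreaRect(P);print(q,"rect@top",np.round(r[0],1),np.round(r[1],1),round(r[2],1))
E
python3 look.py w1
```

```text
time: 4.35
tool_pos: [578.9, -45.8, 254.7]
tcp_rot: [-179.9, 0.0, 75.8]
ft_force: [0.5, 0.6, -0.6]
finger_gap: 0.3
grip_force: 0.0
cam [595.  21. 404.] tcp [579.1 -44.4 255.1] [-180.    -0.    75.9]
shim [(0.78, array([588.8, -59.2,  72.4]))]
shim rect@top [590.2 -60.1] [110.2  50.6] 75.7
shim_nose [(0.82, array([606.2,  -5.1,  71. ]))]
shim_rest []
shim_rest rect@top [591.4 -55.8] [150.   85.9] 76.4
rest_edge []
parts_tray [(0.67, array([ 515.4, -271.5,    1.9]))]
filter_box [(0.65, array([715.6,  11.2,  -1.4]))]
filter_box rect@top [705.8  17.3] [119.   80.4] 75.0
```

View pics/w1.png

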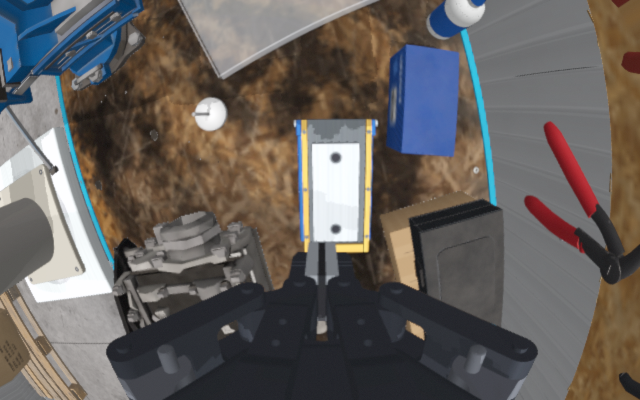

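Shim in the wrist view at (335,195). At z=78 it back-projects to 110×51 and the rest to 150×86, both matching the given sizes, so the height holds. Nose is about 24 mm short of the edge, so the slide is about 65 mm. Descending to just above the shim.

```bash
python3 -m handwheel '[[-1,-0.47,0.73,2.5,0,0,0],[-1,-0.47,0.73,2.5,0,0,0],[-1,0,0,2.5,0,0,0],[-1,0,0,2.5,0,0,0],[-1,0,0,2.5,0,0,0],[-1,0,0,2,0,0,0],[-1,0,0,0.5,0,0,0],[-1,0,0,0,0,0,0],[-1,0,0,0,0,0,0],[-1,0,0,0,0,0,0]]'; python3 -m handwheel '[[-1,0,0,0.1,0,0,0],[-1,0,0,0.1,0,0,0],[-1,0,0,0,0,0,0],[-1,0,0,0,0,0,0]]'
```

```text
time: 5.68
tool_pos: [592.4, -56.8, 107.5]
tcp_rot: [179.8, -0.0, 76.0]
ft_force: [-0.4, 0.0, 0.0]
finger_gap: 0.2
grip_force: 0.0
time: 6.02
tool_pos: [591.3, -56.7, 103.8]
tcp_rot: [180.0, -0.0, 76.0]
ft_force: [-0.8, 0.2, -0.5]
finger_gap: -0.0
grip_force: 0.0
```

```bash
H="python3 -m handwheel"; for i in 1 2 3; do :; done
$H '[[-1,0,0,0.2,0,0,0],[-1,0,0,0.2,0,0,0],[-1,0,0,0.1,0,0,0],[-1,0,0,0,0,0,0],[-1,0,0,0,0,0,0]]' | egrep 'pos|force'
$H '[[-1,0,0,0.1,0,0,0],[-1,0,0,0.1,0,0,0],[-1,0,0,0,0,0,0]]' | egrep 'pos|ft'
$H '[[-1,0,0,0.1,0,0,0],[-1,0,0,0,0,0,0],[-1,0,0,0,0,0,0]]' | egrep 'pos|ft'
```

```text
tool_pos: [590.9, -56.6, 98.0]
ft_force: [0.4, -0.5, 0.8]
grip_force: 0.0
tool_pos: [591.0, -56.6, 96.0]
ft_force: [0.2, -0.7, 0.2]
tool_pos: [591.0, -56.6, 95.2]
ft_force: [0.3, 0.6, -0.2]
```

```bash
H="python3 -m handwheel"
$H '[[-1,0,0,0.1,0,0,0],[-1,0,0,0,0,0,0],[-1,0,0,0,0,0,0]]' | egrep 'pos|ft'
$H '[[-1,0,0,0.1,0,0,0],[-1,0,0,0,0,0,0],[-1,0,0,0,0,0,0]]' | egrep 'pos|ft'
```

```text
tool_pos: [591.0, -56.6, 94.2]
ft_force: [-0.5, -0.7, -0.0]
tool_pos: [591.0, -56.6, 93.2]
ft_force: [0.9, 0.0, 0.4]
```

```bash
H="python3 -m handwheel"
$H '[[-1,0,0,0.1,0,0,0],[-1,0,0,0,0,0,0],[-1,0,0,0,0,0,0]]' | egrep 'pos|ft'
$H '[[-1,0,0,0.1,0,0,0],[-1,0,0,0,0,0,0],[-1,0,0,0,0,0,0]]' | egrep 'pos|ft'
```

```text
tool_pos: [591.0, -56.6, 92.2]
ft_force: [-0.5, -0.7, 0.4]
tool_pos: [591.0, -56.6, 91.2]
ft_force: [0.1, 0.7, -0.2]
```

```bash
H="python3 -m handwheel"
$H '[[-1,0,0,0.1,0,0,0],[-1,0,0,0,0,0,0],[-1,0,0,0,0,0,0]]' | egrep 'pos|ft'
python3 look.py w2; python3 -c "
import cv2;a=cv2.imread('pics/w2.png')[90:330,200:470];cv2.imwrite('pics/w2c.png',cv2.resize(a,None,fx=2.5,fy=2.4))"
```

```text
tool_pos: [591.0, -56.6, 90.2]
ft_force: [-0.8, 0.3, -0.2]
cam [607.  10. 239.] tcp [591.1 -56.6  90.3] [-180.    0.   76.]
shim [(0.61, array([587.9, -58.7,  71.8]))]
shim rect@top [593.7 -46.3] [79.8 50.4] 76.2
shim_nose [(0.73, array([604.7,  -7.6,  73.1]))]
shim_rest [(0.47, array([605.8,  -7.8,  73.5]))]
shim_rest rect@top [532.5  90.7] [33.6 76.3] 63.6
rest_edge [(0.85, array([606.3,  17.6,  73.5]))]
parts_tray []
filter_box [(0.78, array([716. ,  16. ,   3.1]))]
filter_box rect@top [702.2  16.7] [115.8  85.7] 73.9
```

View pics/w2c.png

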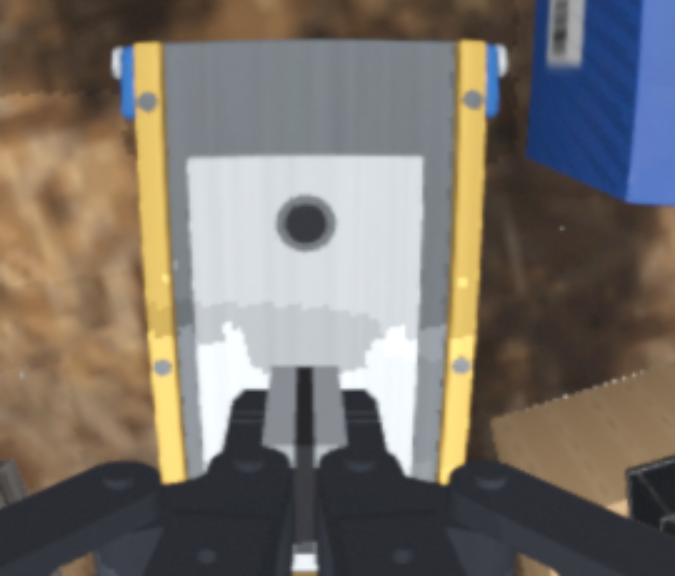

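The crop shows shut fingertips at about (305,367), centred over the shim, hole at (305,222), nose line at row 157. Contact isn't certain from this. I'll work out the tip height from that pixel.

```bash
python3 - <<'E'
from h import *
w=snapshot("wrist");s=sense();R=Ro.from_euler('xyz',s["tcp_rot"],degrees=True)
o,d=ray(w,(200+303/2.5,90+367/2.4),True)
ot=R.inv().apply(o-s["tool_pos"]);dt=R.inv().apply(d)
for x in(8,11,14):print(x,ot+dt*(x-ot[0])/dt[0])
E
python3 -m handwheel '[[-1,0,0,0.1,0,0,0],[-1,0,0,0,0,0,0],[-1,0,0,0,0,0,0]]' | egrep 'pos|ft'
python3 -m handwheel '[[-1,0,0,0.1,0,0,0],[-1,0,0,0,0,0,0],[-1,0,0,0,0,0,0]]' | egrep 'pos|ft'
```

```text
8 [ 8.         -0.57080761 -6.23437505]
11 [ 11.          -0.56441736 -13.31016365]
14 [ 14.          -0.55802711 -20.38595225]
tool_pos: [591.0, -56.6, 89.2]
ft_force: [0.3, 0.2, -0.3]
tool_pos: [591.0, -56.6, 88.2]
ft_force: [-0.1, -0.1, -0.1]
```

```bash

python3 -m handwheel '[[-1,0,0,0.1,0,0,0],[-1,0,0,0,0,0,0],[-1,0,0,0,0,0,0]]' | egrep 'pos|ft'
python3 - <<'E'
from h import *
w=snapshot("wrist");s=sense();R=Ro.from_euler('xyz',s["tcp_rot"],degrees=True)
k=w["intrinsics"]
for q in((11,0,17),(0,0,17),(-11,0,17),(11,0,0)):
    c=w["R"]@(s["tool_pos"]+R.apply(q))+w["t"];th=np.arctan2(np.hypot(c[0],c[1]),c[2]);u=c[:2]/np.hypot(c[0],c[1])*th*k[0,0]+k[:2,2];print(q,u)
p=snapshot("scene");c=proj(p,(591,-57,78)).astype(int);print(c)
a=p["image"][c[1]-60:c[1]+60,c[0]-80:c[0]+80,::-1];cv2.imwrite("pics/s2.png",cv2.resize(a,None,fx=5,fy=5,interpolation=2))
E
```

```text
tool_pos: [591.0, -56.6, 87.2]
ft_force: [-0.1, -0.6, 0.1]
(11, 0, 17) [322.2640778  221.96910133]
(0, 0, 17) [322.24755663 239.93621176]
(-11, 0, 17) [322.22988419 257.08312867]
(11, 0, 0) [322.34400993 232.78035289]
[315 206]
```

View pics/s2.png

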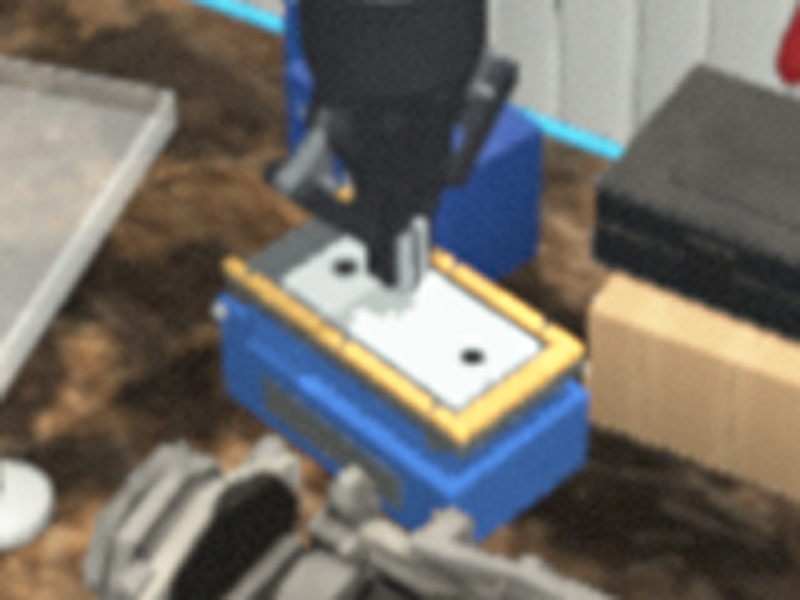

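Scene crop: tips at (405,290) on or just above the shim. I can't tell from this whether the leaf has sunk, so I'll compare the stop corner with the first picture.

```bash
python3 - <<'E'
from h import *
a=cv2.imread("pics/scene0.png",0).astype(np.float32);p=snapshot("scene");b=cv2.cvtColor(p["image"],cv2.COLOR_RGB2GRAY).astype(np.float32)
for n,(u,v) in {"stop":(332,226),"stop2":(345,220),"rail near":(300,212),"open":(285,199),"ref block":(320,242)}.items():
    s=np.s_[v-8:v+8,u-8:u+8];t=a[s];r=cv2.matchTemplate(b[v-14:v+14,u-14:u+14],t,5)
    _,_,_,l=cv2.minMaxLoc(r);print(n,l[0]-6,l[1]-6,r.max().round(2),np.abs(a[s]-b[s]).mean().round(1), cv2.phaseCorrelate(a[s],b[s])[0])
print(proj(p,(560,-125,78)),proj(p,(560,-125,70)))
E
```

```text
stop 0 0 1.0 4.7 (0.05393226254217254, 0.0922527823323831)
stop2 0 0 1.0 4.2 (-0.027479499414551967, 0.07947080032568721)
rail near -3 -2 0.98 20.2 (0.04127301345949963, 0.4874313688125067)
open 0 0 0.98 26.7 (-0.1815308447872006, 0.09169117388674142)
ref block 0 0 0.99 3.5 (-0.16753184198932836, -0.11023505844938164)
[334.55256407 227.1223459 ] [334.51305054 229.78761402]
```

The leaf hasn't sunk, so there's no contact yet. Continuing down carefully.

```bash

python3 -m handwheel '[[-1,0,0,0.1,0,0,0],[-1,0,0,0,0,0,0],[-1,0,0,0,0,0,0]]' | egrep 'pos|ft'
python3 -m handwheel '[[-1,0,0,0.1,0,0,0],[-1,0,0,0,0,0,0],[-1,0,0,0,0,0,0]]' | egrep 'ft'
python3 -m handwheel '[[-1,0,0,0.1,0,0,0],[-1,0,0,0,0,0,0],[-1,0,0,0,0,0,0]]' | egrep 'pos|ft'
```

```text
tool_pos: [591.0, -56.6, 86.2]
ft_force: [-0.6, -0.4, 0.2]
ft_force: [-0.0, -1.2, 0.7]
tool_pos: [591.0, -56.6, 84.2]
ft_force: [0.3, 0.0, -0.4]
```

```bash

for i in 0; do
python3 -m handwheel '[[-1,0,0,0.1,0,0,0],[-1,0,0,0,0,0,0],[-1,0,0,0,0,0,0]]' | egrep 'ft'
python3 -m handwheel '[[-1,0,0,0.1,0,0,0],[-1,0,0,0,0,0,0],[-1,0,0,0,0,0,0]]' | egrep 'ft'
python3 -m handwheel '[[-1,0,0,0.1,0,0,0],[-1,0,0,0,0,0,0],[-1,0,0,0,0,0,0]]' | egrep 'pos|ft'; done
python3 - <<'E'
from h import *
a=cv2.imread("pics/scene0.png",0).astype(np.float32);p=snapshot("scene");b=cv2.cvtColor(p["image"],cv2.COLOR_RGB2GRAY).astype(np.float32)
u,v=332,226;s=np.s_[v-8:v+8,u-8:u+8];print(cv2.phaseCorrelate(a[s],b[s])[0])
c=(316,206);x=p["image"][c[1]-30:c[1]+30,c[0]-40:c[0]+40,::-1];x0=cv2.imread("pics/s2.png")
w=snapshot("wrist")["image"][150:290,240:400,::-1]
cv2.imwrite("pics/s3.png",np.hstack([cv2.resize(x,(400,300),interpolation=2),cv2.resize(w,(343,300),interpolation=2)]))
E
```

```text
ft_force: [0.4, -0.4, 0.2]
ft_force: [-0.7, -0.3, 0.5]
tool_pos: [591.0, -56.6, 81.2]
ft_force: [-0.4, -0.6, 0.2]
(0.06494909369903112, 0.050125726245367375)
```

View pics/s3.png

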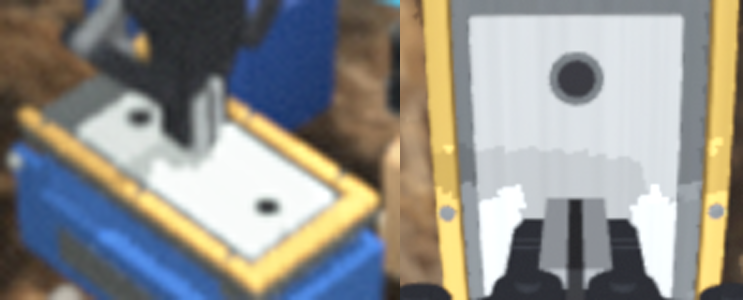

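Scene crop: tips at (200,150) still cast a separate shadow at (165,165), so they're not touching. The fingertips are evidently shorter than stated. I'll keep stepping on force.

```bash

python3 -m handwheel '[[-1,0,0,0.1,0,0,0],[-1,0,0,0.05,0,0,0],[-1,0,0,0,0,0,0]]' | egrep 'ft'
python3 -m handwheel '[[-1,0,0,0.1,0,0,0],[-1,0,0,0,0,0,0],[-1,0,0,0,0,0,0]]' | egrep 'ft'
python3 -m handwheel '[[-1,0,0,0.1,0,0,0],[-1,0,0,0,0,0,0],[-1,0,0,0,0,0,0]]' | egrep 'pos|ft'
```

```text
ft_force: [-0.1, 0.5, -0.5]
ft_force: [-0.1, 0.2, -0.4]
tool_pos: [591.0, -56.6, 77.7]
ft_force: [0.7, 0.3, -0.2]
```

```bash
python3 - <<'E'
from h import *
# triangulate the fingertip bottom: wrist pixel (321,242), scene pixel
p=snapshot("scene");w=snapshot("wrist");s=sense();R=Ro.from_euler('xyz',s["tcp_rot"],degrees=True)
for q in((0,0,17),(0,0,0),(0,0,-10),(11,0,17),(-11,0,17),(11,0,-10),(-11,0,-10)):
    print(q,proj(p,s["tool_pos"]+R.apply(q)).round(1))
print("shim local at TCP, z78:",proj(p,[*s["tool_pos"][:2],78]).round(1))
E
```

```text
(0, 0, 17) [315.  212.3]
(0, 0, 0) [314.9 206.8]
(0, 0, -10) [314.8 203.4]
(11, 0, 17) [311.6 209.9]
(-11, 0, 17) [318.5 214.8]
(11, 0, -10) [311.4 201. ]
(-11, 0, -10) [318.3 205.9]
shim local at TCP, z78: [314.9 206.7]
```

Both views put the tips roughly level with the TCP, not 17 mm ahead, so contact should come in the next few mm.

```bash

python3 -m handwheel '[[-1,0,0,0.1,0,0,0],[-1,0,0,0,0,0,0],[-1,0,0,0,0,0,0]]' | egrep 'ft'
python3 -m handwheel '[[-1,0,0,0.1,0,0,0],[-1,0,0,0,0,0,0],[-1,0,0,0,0,0,0]]' | egrep 'ft'
python3 -m handwheel '[[-1,0,0,0.1,0,0,0],[-1,0,0,0,0,0,0],[-1,0,0,0,0,0,0]]' | egrep 'pos|ft'
```

```text
ft_force: [-1.2, 0.3, -0.5]
ft_force: [0.5, -0.0, -0.4]
tool_pos: [591.0, -56.6, 74.7]
ft_force: [-0.9, -1.0, -0.1]
```

```bash

python3 -m handwheel '[[-1,0,0,0.1,0,0,0],[-1,0,0,0,0,0,0],[-1,0,0,0,0,0,0]]' | egrep 'ft'
python3 -m handwheel '[[-1,0,0,0.1,0,0,0],[-1,0,0,0,0,0,0],[-1,0,0,0,0,0,0]]' | egrep 'pos|ft'
```

```text
ft_force: [-0.2, -0.0, -0.1]
tool_pos: [591.0, -56.6, 72.7]
ft_force: [0.4, 0.2, -0.6]
```

```bash

python3 -m handwheel '[[-1,0,0,0.1,0,0,0],[-1,0,0,0,0,0,0],[-1,0,0,0,0,0,0]]' | egrep 'ft'
python3 -m handwheel '[[-1,0,0,0.1,0,0,0],[-1,0,0,0,0,0,0],[-1,0,0,0,0,0,0]]' | egrep 'pos|ft'
python3 - <<'E'
from h import *
a=cv2.imread("pics/scene0.png",0).astype(np.float32);p=snapshot("scene");b=cv2.cvtColor(p["image"],cv2.COLOR_RGB2GRAY).astype(np.float32)
u,v=332,226;s=np.s_[v-8:v+8,u-8:u+8];print(cv2.phaseCorrelate(a[s],b[s])[0])
c=(316,206);x=p["image"][c[1]-30:c[1]+30,c[0]-40:c[0]+40,::-1]
w=snapshot("wrist")["image"][150:290,240:400,::-1]
cv2.imwrite("pics/s4.png",np.hstack([cv2.resize(x,(400,300),interpolation=2),cv2.resize(w,(343,300),interpolation=2)]))
E
```

```text
ft_force: [-0.7, 0.5, 1.7]
tool_pos: [591.2, -56.8, 71.0]
ft_force: [-1.2, -2.0, 2.6]
(0.0988577529803365, 0.16570223036815612)
```

View pics/s4.png

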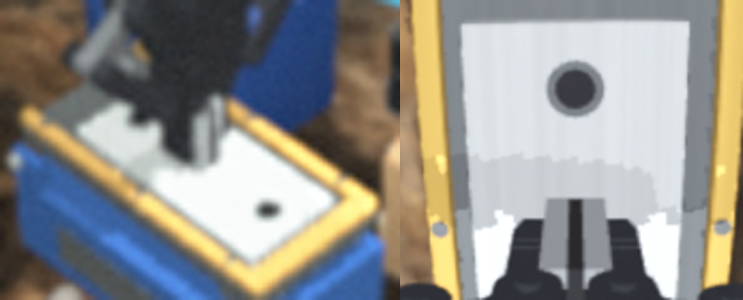

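Contact at TCP z≈72, with force now 2.6 N. The left crop shows the tips at (205,160) touching the shim. Pressing on to about 10 N.

```bash

python3 -m handwheel '[[-1,0,0,0.1,0,0,0],[-1,0,0,0,0,0,0],[-1,0,0,0,0,0,0]]' | egrep 'ft'
python3 -m handwheel '[[-1,0,0,0.1,0,0,0],[-1,0,0,0,0,0,0],[-1,0,0,0,0,0,0]]' | egrep 'pos|ft'
```

```text
ft_force: [-2.4, -2.1, 5.5]
tool_pos: [591.3, -57.1, 69.3]
ft_force: [-2.4, -2.8, 8.2]
```

```bash

python3 -m handwheel '[[-1,0,0,0.1,0,0,0],[-1,0,0,0,0,0,0],[-1,0,0,0,0,0,0]]' | egrep 'ft'
python3 -m handwheel '[[-1,0,0,0.1,0,0,0],[-1,0,0,0,0,0,0],[-1,0,0,0,0,0,0]]' | egrep 'pos|ft'
```

```text
ft_force: [-2.2, -4.3, 7.5]
tool_pos: [591.4, -57.4, 67.8]
ft_force: [-3.8, -4.3, 8.7]
```

```bash

python3 -m handwheel '[[-1,0.15,0,-0.01,0,0,0],[-1,0.15,0,-0.01,0,0,0],[-1,0.2,0,-0.03,0,0,0],[-1,0,0,0,0,0,0]]' | egrep 'pos|ft'
python3 -m handwheel '[[-1,0.25,0,-0.03,0,0,0],[-1,0.25,0,-0.03,0,0,0],[-1,0,0,0,0,0,0]]' | egrep 'pos|ft'
python3 - <<'E'
from h import *
w=snapshot("wrist")
for q in("shim_nose","rest_edge"):print(q,[(round(d["conf"],2),np.round(d["location"],1)) for d in place_of(w,q)[:1]])
E
```

```text
tool_pos: [593.3, -52.6, 68.8]
ft_force: [-1.2, -4.0, 8.8]
tool_pos: [594.7, -47.7, 69.5]
ft_force: [-2.0, -4.4, 8.8]
shim_nose [(0.8, array([610.8,   2.8,  72. ]))]
rest_edge [(0.8, array([608.6,  17.2,  71.8]))]
```

Works: the shim moves with the finger at a steady 8.8 N. Continuing.

```bash

python3 -m handwheel '[[-1,0.25,0,-0.02,0,0,0],[-1,0.25,0,-0.02,0,0,0],[-1,0.25,0,-0.02,0,0,0],[-1,0.25,0,-0.02,0,0,0],[-1,0,0,0,0,0,0]]' | egrep 'pos|ft'
python3 -m handwheel '[[-1,0.25,0,-0.02,0,0,0],[-1,0.25,0,-0.02,0,0,0],[-1,0.25,0,-0.01,0,0,0],[-1,0.25,0,-0.01,0,0,0],[-1,0,0,0,0,0,0]]' | egrep 'pos|ft'
```

```text
tool_pos: [597.3, -38.0, 70.4]
ft_force: [-0.5, -3.9, 10.2]
tool_pos: [599.8, -28.3, 71.2]
ft_force: [-1.1, -4.3, 11.4]
```

```bash

python3 -m handwheel '[[-1,0.25,0,-0.03,0,0,0],[-1,0.25,0,-0.02,0,0,0],[-1,0.25,0,-0.02,0,0,0],[-1,0.25,0,-0.02,0,0,0],[-1,0,0,0,0,0,0]]' | egrep 'pos|ft'
python3 - <<'E'
from h import *
w=snapshot("wrist")
for q in("shim_nose","rest_edge"):print(q,[(round(d["conf"],2),np.round(d["location"],1)) for d in place_of(w,q)[:1]])
E
```

```text
tool_pos: [602.2, -18.4, 71.9]
ft_force: [-0.7, -4.5, 8.4]
shim_nose [(0.61, array([619.3,  27.3,  72. ]))]
rest_edge []
```

```bash

python3 -m handwheel '[[-1,0.25,0,-0.01,0,0,0],[-1,0.25,0,-0.01,0,0,0],[-1,0.25,0,-0.01,0,0,0],[-1,0,0,0,0,0,0]]' | egrep 'pos|ft'
python3 -m handwheel '[[-1,0.25,0,-0.01,0,0,0],[-1,0.25,0,-0.01,0,0,0],[-1,0,0,0,0,0,0]]' | egrep 'pos|ft'
```

```text
tool_pos: [603.9, -11.0, 72.0]
ft_force: [-1.1, -2.6, 8.6]
tool_pos: [605.0, -6.0, 72.0]
ft_force: [-0.1, -2.6, 9.2]
```

```bash

python3 -m handwheel '[[-1,0.25,0,-0.01,0,0,0],[-1,0.25,0,-0.01,0,0,0],[-1,0,0,0,0,0,0]]' | egrep 'pos|ft'
python3 - <<'E'
from h import *
for n in("wrist","top"):
  w=snapshot(n)
  for q in("shim","shim_nose","rest_edge"):print(n,q,[(round(d["conf"],2),np.round(d["location"],1)) for d in place_of(w,q)[:1]])
  d=trace(w,"shim")
  if d:
    c=max(cv2.findContours(d[0]["pixels"].astype(np.uint8),0,1)[0],key=cv2.contourArea)[:,0]
    P=np.array([atz(w,u,78,n=="wrist")[:2] for u in c]);a=np.radians(76);t=np.array([np.cos(a),np.sin(a)])
    print("front",(P@t).max(),"edge",np.array([609.5,17])@t)
E
```

```text
tool_pos: [606.0, -1.1, 72.0]
ft_force: [-0.5, -2.7, 7.3]
wrist shim []
wrist shim_nose [(0.69, array([620.4,  45.6,  72.5]))]
wrist rest_edge []
front 195.41014259764233 edge 163.94642271468936
top shim [(0.7, array([605.1,  -9.8,  75.2]))]
top shim_nose [(0.5, array([621.9,  47.8,  76.1]))]
top rest_edge []
front 455.07004376835397 edge 163.94642271468936
```

```bash

python3 -m handwheel '[[-1,0.25,0,0,0,0,0],[-1,0.25,0,0,0,0,0],[-1,0.3,0,0,0,0,0],[-1,0,0,0,0,0,0]]' | egrep 'pos|ft'
python3 -m handwheel '[[-1,0,0,-0.1,0,0,0],[-1,0,0,-0.1,0,0,0],[-1,0,0,-0.2,0,0,0],[-1,0,0,-1,0,0,0],[-1,0,0,-2,0,0,0],[-1,0,0,-3,0,0,0],[-1,-1,0,-3,0,0,0],[-1,-3,0,-1,0,0,0],[-1,0,0,0,0,0,0],[-1,0,0,0,0,0,0]]' | egrep 'pos|ft'
python3 look.py w5
```

```text
tool_pos: [607.9, 6.7, 72.0]
ft_force: [-1.2, -2.0, 8.0]
tool_pos: [597.9, -33.0, 176.8]
ft_force: [-0.1, 0.7, -0.5]
cam [614.  33. 326.] tcp [597.2 -32.1 175.4] [180.   -0.   75.9]
shim []
shim rect@top [606.3   1.3] [111.1  51.2] 75.4
shim_nose [(0.82, array([619.7,  54.4,  70.8]))]
shim_rest []
shim_rest rect@top [594.3 -41.5] [130.7  83.7] 74.9
rest_edge []
parts_tray [(0.16, array([456. ,  65.5,   0.6]))]
filter_box [(0.86, array([713.5,  15.4,   1.8]))]
filter_box rect@top [705.8  17. ] [118.4  81.4] 73.8
```

View pics/w5.png

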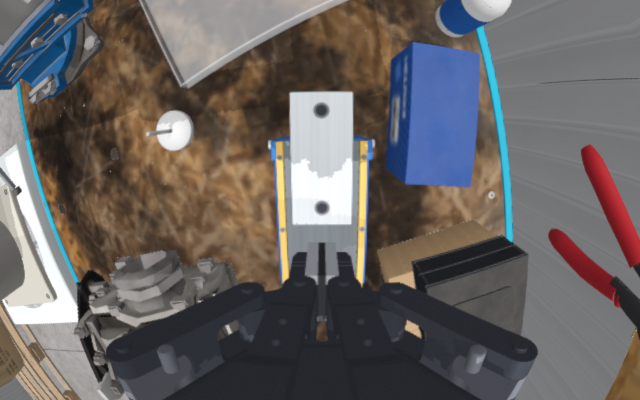

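Shim at (322,158) overhangs by about 39 mm with its sides level; centre (606,1), yaw -14.6°. Next: move over the overhang with the fingers at about 62 mm, then find where the open fingertips sit.

```bash

python3 -m handwheel '[[0.46,2.4,0,0,0,0,0.01],[0.46,2.4,0,0,0,0,0],[0.46,2.4,0,1,0,0,0],[0.46,0,0,2,0,0,0],[0.46,0,0,1,0,0,0],[0.46,0,0,0,0,0,0],[0.46,0,0,0,0,0,0],[0.46,0,0,0,0,0,0]]' 80 | egrep 'pos|ft|gap'
python3 look.py w6|head -3; python3 -c "
import cv2;a=cv2.imread('pics/w6.png')[130:330,180:470];cv2.imwrite('pics/w6c.png',cv2.resize(a,None,fx=2.7,fy=2.7))"
```

```text
tool_pos: [615.4, 37.1, 135.7]
ft_force: [0.1, -0.3, -0.2]
finger_gap: 62.5
cam [632. 103. 284.] tcp [615.8  37.1 136.1] [179.9  -0.   75.3]
shim [(0.89, array([603.9,   2.8,  70.6]))]
shim rect@top [606.6   2.3] [110.8  50.4] 76.2
```

View pics/w6c.png

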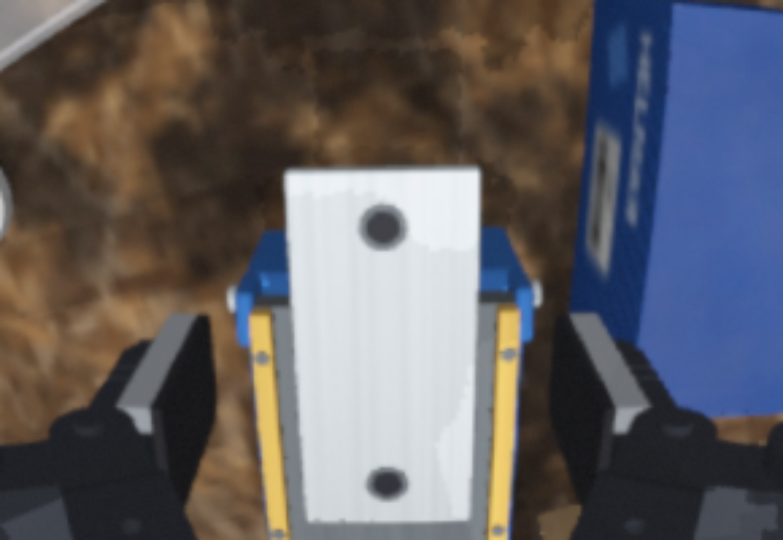

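Crop: pads at (210,315) and (555,315), straddling the shim's sides (285 to 480). The known 62 mm gap gives their depth.

```bash
python3 - <<'E'
from h import *
w=snapshot("wrist");s=sense();R=Ro.from_euler('xyz',s["tcp_rot"],degrees=True);g=s["finger_gap"]
P=[(180+c/2.7,130+r/2.7) for c,r in((210,317),(555,317))]
o=R.inv().apply(-w["R"].T@w["t"]-s["tool_pos"]);d=[R.inv().apply(ray(w,u,True)[1]) for u in P]
print("cam in tool",o.round(1))
for z in(-20,-13,-6,0,5,10,17):
    a=[o+e*(z-o[2])/e[2] for e in d];print(z,a[0][:2].round(1),a[1][:2].round(1),"gap",abs(a[0][1]-a[1][1]).round(1),"real",round(g,1))
E
```

```text
cam in tool [  68.4   -0.4 -148.9]
-20 [ 11.2 -29.6] [11.2 29.2] gap 58.8 real 62.2
-13 [  8.1 -31.2] [ 8.1 30.8] gap 62.0 real 62.2
-6 [  5.  -32.8] [ 5.  32.4] gap 65.2 real 62.2
0 [  2.3 -34.2] [ 2.3 33.8] gap 67.9 real 62.2
5 [  0.1 -35.3] [ 0.1 34.9] gap 70.2 real 62.2
10 [ -2.1 -36.4] [-2.1 36.1] gap 72.5 real 62.2
17 [ -5.2 -38. ] [-5.2 37.7] gap 75.7 real 62.2
```

At 62 mm opening the tips sit 13 mm behind the TCP, consistent with the shut contact. At 50 mm that gives about 10.5 mm. TCP z≈60.5 therefore brings the tips just below the shim's underside. Descend, 4 mm further out.

```bash

python3 -m handwheel '[[0.46,0.4,0,1.5,0,0,0],[0.46,0,0,1.5,0,0,0],[0.46,0,0,1.5,0,0,0],[0.46,0,0,1.5,0,0,0],[0.46,0,0,1,0,0,0],[0.46,0,0,0.55,0,0,0],[0.46,0,0,0,0,0,0],[0.46,0,0,0,0,0,0]]' | egrep 'pos|ft|gap'
python3 -m handwheel '[[0.3,0,0,0,0,0,0],[0.25,0,0,0,0,0,0],[0.2,0,0,0,0,0,0],[0.15,0,0,0,0,0,0],[0.1,0,0,0,0,0,0],[0.0,0,0,0,0,0,0],[-0.1,0,0,0,0,0,0],[-0.1,0,0,0,0,0,0],[-0.1,0,0,0,0,0,0]]' 80 | egrep 'pos|force|gap'
```

```text
tool_pos: [616.3, 41.7, 59.7]
ft_force: [-0.2, -0.2, 0.5]
finger_gap: 62.4
tool_pos: [616.9, 41.7, 60.7]
ft_force: [-1.7, 0.8, 6.2]
finger_gap: 47.3
grip_force: 81.0
```

```bash

python3 -m handwheel '[[-0.1,0,0,-0.1,0,0,0],[-0.1,0,0,-0.2,0,0,0],[-0.1,0,0,-0.3,0,0,0],[-0.1,0,0,-0.5,0,0,0],[-0.1,0,0,-0.5,0,0,0],[-0.1,0,0,-0.8,0,0,0],[-0.1,0,0,-0.8,0,0,0],[-0.1,0,0,-0.8,0,0,0],[-0.1,0,0,0,0,0,0],[-0.1,0,0,0,0,0,0]]' | egrep 'pos|force|gap'
python3 - <<'E'
from h import *
w=snapshot("wrist");p=snapshot("scene")
for q in("shim","shim_nose"):
    for v in(w,p):print(q,[(round(d["conf"],2),np.round(d["location"],1)) for d in place_of(v,q)[:1]])
a=w["image"][110:330,160:480,::-1];c=(313,190);b=p["image"][c[1]-50:c[1]+50,c[0]-60:c[0]+60,::-1]
cv2.imwrite("pics/g.png",np.hstack([cv2.resize(a,(436,300)),cv2.resize(b,(360,300))]))
E
```

```text
tool_pos: [617.0, 41.7, 100.7]
ft_force: [-0.3, 0.0, -3.6]
finger_gap: 47.2
grip_force: 82.5
shim [(0.96, array([603. ,   4.4, 108.5]))]
shim [(0.94, array([607.7,   1.4, 111.7]))]
shim_nose [(0.97, array([622.4,  57.4, 114.4]))]
shim_nose [(0.64, array([618.2,  56.7, 112.8]))]
```

View pics/g.png

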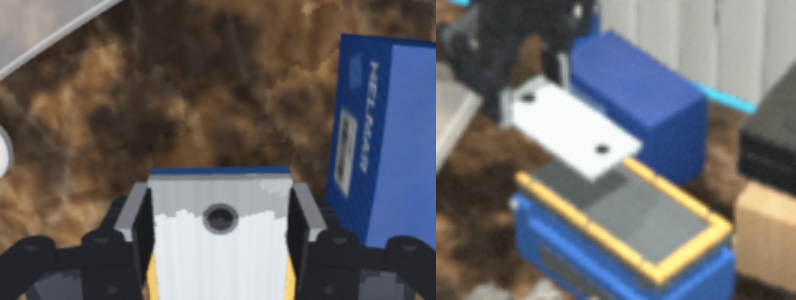

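Left crop: pads clamp the shim's front end at (140,220) and (305,220). Right crop: shim level and well above the rest. Now turn to the tray's yaw and carry it over.

```bash

python3 -m handwheel '[[-0.1,0.5,0,-0.5,0,0,-0.08],[-0.1,1.5,0,-0.5,0,0,-0.09],[-0.1,1.5,0,0,0,0,-0.09],[-0.1,1.5,0,0,0,0,-0.09],[-0.1,1,0,0,0,0,-0.09],[-0.1,2,0,0,0,0,0],[-0.1,2,0,0,0,0,0],[-0.1,2,0,0,0,0,0],[-0.1,2,0,0,0,0,0],[-0.1,2,0,0,0,0,0],[-0.1,1,0,0,0,0,0],[-0.1,0,0,0,0,0,0]]' | egrep 'pos|rot|force|gap'
python3 -m handwheel '[[-0.1,1,0,0,0,0,0],[-0.1,1,0,0,0,0,0],[-0.1,0,0,0,0,0,0]]' | egrep 'pos|rot|force|gap'
python3 -c "
from h import *
print(move((570,260,60)))
p=snapshot('top')
for q in('shim','shim_nose','parts_tray'):print(q,[(round(d['conf'],2),np.round(d['location'],1)) for d in place_of(p,q)[:1]])"
```

```text
tool_pos: [599.3, 211.4, 109.0]
tcp_rot: [-180.0, -0.0, 100.7]
ft_force: [-0.4, 0.4, -3.3]
finger_gap: 47.1
grip_force: 82.6
tool_pos: [596.1, 230.2, 109.4]
tcp_rot: [-180.0, -0.0, 100.6]
ft_force: [-0.9, -0.2, -2.3]
finger_gap: 47.6
grip_force: 82.6
[ 3.4  -2.02  4.94]
shim [(0.65, array([600.5, 185.1, 124.5]))]
shim_nose [(0.88, array([595.2, 246.7, 123.5]))]
parts_tray [(0.66, array([577.6, 219.8,  -0.6]))]
```

```bash

python3 -m handwheel '[[-0.1,1.7,-1,0,0,0,0],[-0.1,1.7,-1,0,0,0,0],[-0.1,0,0,1.5,0,0,0],[-0.1,0,0,2,0,0,0],[-0.1,0,0,2,0,0,0],[-0.1,0,0,2,0,0,0],[-0.1,0,0,1.5,0,0,0],[-0.1,0,0,1,0,0,0],[-0.1,0,0,0.5,0,0,0],[-0.1,0,0,0,0,0,0],[-0.1,0,0,0,0,0,0]]' | egrep 'pos|force|gap'
python3 -m handwheel '[[-0.1,0,0,0.2,0,0,0],[-0.1,0,0,0.1,0,0,0],[-0.1,0,0,0,0,0,0]]' | egrep 'pos|ft'
python3 -c "
from h import *
p=snapshot('top')
for q in('shim','shim_nose','parts_tray'):print(q,[(round(d['conf'],2),np.round(d['location'],1)) for d in place_of(p,q)[:1]])"
```

```text
tool_pos: [571.0, 258.7, 5.1]
ft_force: [0.5, -0.3, -1.7]
finger_gap: 47.4
grip_force: 82.7
tool_pos: [571.0, 258.9, 2.1]
ft_force: [-0.0, -0.0, -2.9]
shim [(0.83, array([584.2, 215.5,  15.7]))]
shim_nose [(0.58, array([569.8, 274.5,  16.6]))]
parts_tray [(0.76, array([578.3, 221.2,  -1.4]))]
```

Position is good: shim centre about 6 mm from the tray centre. Lowering the last ~11 mm, watching for contact.

```bash

python3 -m handwheel '[[-0.1,0,0,0.2,0,0,0],[-0.1,0,0,0.2,0,0,0],[-0.1,0,0,0.2,0,0,0],[-0.1,0,0,0,0,0,0],[-0.1,0,0,0,0,0,0]]' | egrep 'pos|ft'
python3 -m handwheel '[[-0.1,0,0,0.1,0,0,0],[-0.1,0,0,0.1,0,0,0],[-0.1,0,0,0,0,0,0]]' | egrep 'pos|ft'
python3 -m handwheel '[[-0.1,0,0,0.1,0,0,0],[-0.1,0,0,0,0,0,0],[-0.1,0,0,0,0,0,0]]' | egrep 'pos|ft'
python3 -m handwheel '[[-0.1,0,0,0.1,0,0,0],[-0.1,0,0,0,0,0,0],[-0.1,0,0,0,0,0,0]]' | egrep 'pos|ft'
```

```text
tool_pos: [570.2, 258.6, -5.1]
ft_force: [-0.6, 0.2, -3.3]
tool_pos: [570.7, 258.8, -5.8]
ft_force: [-2.7, -1.5, 4.3]
tool_pos: [570.7, 258.8, -5.8]
ft_force: [-8.1, -1.7, 11.9]
tool_pos: [570.8, 258.9, -5.9]
ft_force: [-11.8, -4.8, 20.0]
```

Tips are on the floor. Take off the pressure, then open gently.

```bash

python3 -m handwheel '[[-0.1,0,0,-0.1,0,0,0],[-0.1,0,0,-0.15,0,0,0],[-0.1,0,0,0,0,0,0]]' | egrep 'pos|ft'
python3 -m handwheel '[[0.12,0,0,0,0,0,0],[0.16,0,0,0,0,0,0],[0.2,0,0,0,0,0,0],[0.25,0,0,0,0,0,0],[0.3,0,0,0,0,0,0],[0.4,0,0,0,0,0,0],[0.46,0,0,0,0,0,0],[0.46,0,0,0,0,0,0],[0.46,0,0,0,0,0,0]]' | egrep 'pos|force|gap'
python3 -m handwheel '[[0.46,0,0,-0.3,0,0,0],[0.46,0,0,-0.5,0,0,0],[0.46,0,0,-1,0,0,0],[0.46,0,0,-2,0,0,0],[0.46,0,0,-3,0,0,0],[0.46,0,0,-3,0,0,0],[0.46,-1,0,-3,0,0,0],[0.46,-2,0,-1,0,0,0],[0.46,-2,0,0,0,0,0],[0.46,0,0,0,0,0,0],[0.46,0,0,0,0,0,0]]' | egrep 'time|pos|force|gap'
python3 - <<'E'
from h import *
for n,f in(("wrist",True),("top",False)):
    w=snapshot(n)
    print(n,[(q,np.round(d["location"],1)) for q in("shim","shim_nose","parts_tray") for d in place_of(w,q)[:1]])
    d=trace(w,"shim")
    if d:
        c=max(cv2.findContours(d[0]["pixels"].astype(np.uint8),0,1)[0],key=cv2.contourArea)[:,0]
        print(cv2.minAreaRect(np.array([atz(w,u,8,f)[:2] for u in c],np.float32)))
    if f:cv2.imwrite("pics/end.png",w["image"][:,:,::-1])
E
```

```text
tool_pos: [570.9, 258.9, -5.7]
ft_force: [0.4, -0.5, -1.8]
tool_pos: [570.5, 258.7, -6.1]
ft_force: [0.2, -0.7, -0.7]
finger_gap: 62.2
grip_force: 0.0
time: 29.73
tool_pos: [580.3, 208.9, 133.3]
ft_force: [-0.6, 1.2, -0.3]
finger_gap: 62.2
grip_force: 0.0
wrist [('shim', array([572.7, 220. ,  -1.6])), ('shim_nose', array([569. , 270.9,   1.8]))]
((577.3981323242188, 218.75869750976562), (51.211029052734375, 111.4202880859375), 10.800909042358398)
top [('shim', array([579.5, 217.2,   6.5])), ('shim_nose', array([570.1, 272.6,   3.8])), ('parts_tray', array([576.7, 216.6,  -2.6]))]
((578.0877685546875, 209.13800048828125), (52.798545837402344, 93.28087615966797), 11.743328094482422)
```

View pics/end.png

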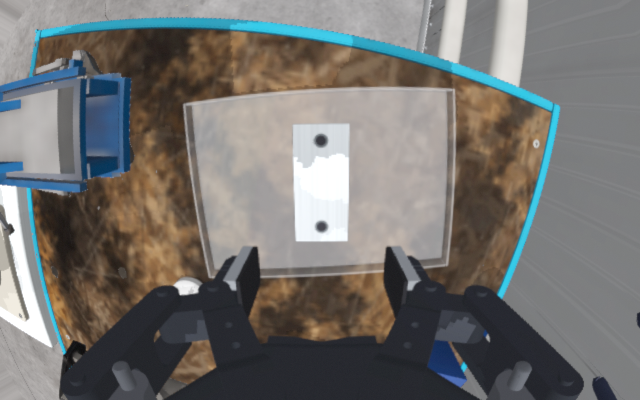

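The shim lies flat at (321,182), in the middle of the tray, and the gripper is clear of it.

```bash
python3 -c "
from bench import *
print(hand_in())"
```

```text
the job is handed in; nothing more can be done
None
```

I slid the shim out to about 39 mm overhang at 7–11 N, gripped and lifted it, laid it flat in the middle of the parts tray, and handed the job in at about 30 s; `hand_in()` returned no verdict.

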